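# Make up two balance-check kits

### The arm

A 7-joint arm with a two-finger parallel gripper is mounted at the origin on a cart in front of the work surface, level with it; the furniture and walls round the work are solid. World frame = base frame: x ahead of the robot, y to its left, z up, the work surface at z = 0. Lengths are in m, angles in rad, forces in N, time in s.
With the tool pointing down it reaches from about 0.35 to 0.9 m from the base axis. Payload 8.1 kg.
Tool frame: the origin (TCP) lies midway between the tips of the shut fingers; the grasp point (between the pads) lies 19 mm behind it; z points along the fingers, y is the line along which they close (so a half turn about z gives the same grasp; the last joint's range is limited). The gripper opens to 92 mm and grips with 3 to 60 N. Pads are 19 mm wide; open, the fingers measure 130 mm over their backs; the gripper's body (75 mm by 190 mm) begins 47 mm behind the grasp point.
Start: joints at [1.104, 0.434, 0.025, 1.573, -0.012, 1.134, -0.075], TCP at [0.222, -0.584, 0.227] pointing down, gripper open.
Joint ranges: [-2.62, 2.62], [-0.44, 2.09], [-1.27, 1.32], [0.08, 2.57], [-1.32, 4.46], [0.12, 2], [-2.74, 2.74]. Speed limits (rad/s): [2.22, 2.22, 3.01, 3.01, 3.14, 3.14, 3.14].

### API

Orientations are given as a rotation vector (axis times angle).
In Python, from cell import observe, get_image, camera_model, sign_off, recognise, silhouettes gives the robot as it stands.
- The arm moves only by the tool apply_moves, never from a script. Its argument "motion" is a list of rows, each an object of numbers: "x", "y", "z": the shift along the world's x, y, z in cm; "yaw": the turn about the world's z in degrees; "hand": the opening, from -1 (shut) to 1 (fully open), so that 0 is half open. In form: [{"x": .., "y": .., "z": .., "yaw": .., "hand": ..}, ...]. A call has 1 to 10 rows; each row is the pose to reach, as a shift and turn from the pose commanded when the call began; what a row does not reach only later rows make up. A row lasts 1/8 s, in which the tool goes at most 62.5 mm and 10.7 degrees, less where a joint would pass 70% of its speed; a pose out of reach is approached as far as the arm can. A call with a gripper value outside its range is refused whole. The fingers move at their own pace and stop on an object; "newtons" is the grip in N (left out, the last holds). Time passes only in rows, so rows that repeat a pose let the fingers close. It gives the time, the measured TCP pose, the force, the opening and the grip force at its end, in the units of the state.
- observe(): the state, without advancing time (a new reading comes with each control period).
- get_image(name): name is "side" or "top"; returns the picture (384x512x3 uint8, blue, green, red); there is no depth.
- camera_model(name): a dict with "camera_matrix" (3x3 intrinsics, pixels), "k1" (the pictures are not rectified: a ray, as slopes to the right and down, at radius r is drawn at 1 + k1 r^2 times it, then the intrinsics apply), "T" (4x4, takes a point from camera to world coordinates). Camera axes: x right, y up, looking along -z (the intrinsics and any distortion apply to the point x, -y, -z); pixel columns grow to the right and rows downward; lengths in m; the calibration is good to about 2 mm. A picture is of the moment at which its call begins. camera_model takes no time and is no camera call.
- sign_off(): hands the job in; it is judged then, once.
Trained networks look in the newest picture that a camera, given by its name, has taken for a name from the list of things; names that differ only in an ending like _2 or _b are one class to them, and where a whole thing is asked for, a point or a joint stands for the part that bears it (a point fixed in the world has none). Each returns a list of dicts, best first, with "p" (0 to 1); they miss things now and then, are a little off and sometimes report something else, mostly with a low value. They report only what shows in the picture. A call takes as long as a camera call.
- recognise(query, camera): "rect" ([left, top, right, bottom] in pixels, round what is visible of it).
- silhouettes(query, camera): "mask" (384x512 bool, what is visible of it) and "rect" ([left, top, right, bottom] in pixels, round what is visible of it).
The state is a dict: "clock": time; "joints": joint angles; "dq": joint speeds; "joint_efforts": joint torques, N m; "position": TCP position; "ee_rot": TCP orientation; "force": force on the tool from outside, world axes, zero at the start; "ft_torque": the same for the moment, N m; "width": opening from 0.0 (shut) to 1.0 (fully open); "gripper_force": force on a finger pad.
Only numpy, scipy, OpenCV 4.12 (cv2) and the standard library are available. Lean on these libraries where they do the work, as an engineer would, in place of code of your own. Each camera call takes 0.05 s, during which the arm holds its last target. There are 200 camera calls.

### The job

Make up the two balance-check kits from the stock on the bench. Two-pocket tray: the largest weight in the pocket next to the wire loop and one vial in the other; three-pocket tray: the middle-sized weight in the pocket next to the wire loop, the smallest weight in the middle pocket and the other vial in the pocket farthest from the loop. Stand each thing upright on the floor of its pocket, tip nothing over on the way, and leave the rubber stopper, the petri dish and the dropper bottle where they are.

Things in the scene. Friction and masses are not known exactly. Their poses are not given: they have to be found in the camera images.
- large_weight_mid (a point): the largest of three grey metal calibration weights (200 g), 30 mm in diameter and 52 mm tall, a plain upright cylinder with a knob on top; stands on the bench. The point is its centre, 26 mm above its underside; z up along its axis. Grip it across the diameter.
- medium_weight_mid (a point): the middle-sized of the three grey metal calibration weights (100 g), 24 mm in diameter and 42 mm tall, a plain upright cylinder with a knob on top; stands on the bench. The point is its centre, 21 mm above its underside; z up along its axis. Grip it across the diameter.
- small_weight_mid (a point): the smallest of the three grey metal calibration weights (50 g), 18 mm in diameter and 34 mm tall, a plain upright cylinder with a knob on top; stands on the bench. The point is its centre, 17 mm above its underside; z up along its axis. Grip it across the diameter.
- vial_a_mid (a point): sample vial of clear glass with a black screw cap, 25 mm in diameter (cap 21 mm) and 54 mm tall, standing upright; the first of two that serve alike. The point is its centre, 27 mm above its underside; z up along its axis.
- vial_b_mid (a point): sample vial of clear glass with a black screw cap, 25 mm in diameter (cap 21 mm) and 54 mm tall, standing upright; the second of two that serve alike. The point is its centre, 27 mm above its underside; z up along its axis.
- tray_two: low wooden tray, two square pockets in a row, 109 x 56 mm, 10 mm high, fixed on the bench, turned any way; a steel wire loop sticks out 20 mm at one end. Origin: centre of its underside. x along the row towards the loop, z up. Pockets 50 x 50 mm inside, floor 4 mm above the bench; walls 3 mm thick, 6 mm above that floor. Pocket centres: x = +26.5 mm (by the loop) and -26.5 mm, y = 0.
- tray_three: low wooden tray, three square pockets in a row, 162 x 56 mm, 10 mm high, fixed on the bench, turned any way; a steel wire loop sticks out 20 mm at one end. Origin: centre of its underside. x along the row towards the loop, z up. Pockets 50 x 50 mm inside, floor 4 mm above the bench; walls 3 mm thick, 6 mm above that floor. Pocket centres: x = +53 mm (by the loop), 0 (middle) and -53 mm, y = 0.
- stopper: tapered rubber stopper, 31 mm in diameter and 25 mm tall, standing beside the weights and vials; a bystander, to be left alone. Origin: centre of its underside.
- dish: glass petri dish, 60 mm in diameter and 14 mm high; a bystander, to be left alone. Origin: centre of its underside.
- dropper_bottle: dropper bottle with a rubber teat, 35 mm in diameter and 103 mm tall; a bystander, to be left alone. Origin: centre of its underside.

How it is judged:
By the outcome, as a careful person would: the job done as asked, in the order asked, and still so for the second after the job is handed in, with the robot touching nothing.
It also fails if it takes over 128 s, if anything falls off the work surface, if the arm or the gripper's body presses on something with over 40 N, if the wrist force passes 120 N, or if a joint passes its speed limit or range.

## Working session

There is one attempt and no reset: what is moved stays moved. The work goes in short steps, Python scripts to look and compute and a tool call to move; the robot and the scene stay as the last step left them, time stands still between calls to the robot, and variables do not carry over. Pictures are saved under pics/ and viewed, at most 14 in all, crops included, and the job is handed in when it is done.

Besides the shell and the picture viewer there is one more tool, called by a JSON object that holds its "api" and its "payload", one argument or row to a line. apply_moves: Moves the arm, as the interface text tells. Its arguments: {"type":"object","properties":{"motion":{"type":"array","items":{"type":"object","properties":{"x":{"type":"number"},"y":{"type":"number"},"z":{"type":"number"},"yaw":{"type":"number"},"hand":{"type":"number"}}}},"newtons":{"type":"number"}},"required":["motion"]}

```bash
mkdir -p pics; cat > h.py <<'E'
import numpy as np, cv2
from cell import *
def ray(cam,u,v):
    m=camera_model(cam);K=np.array(m["camera_matrix"],float);T=np.array(m["T"])
    d=cv2.undistortPoints(np.array([[[u,v]]],float),K,np.array([m["k1"],0,0,0],float))[0,0]
    return T[:3,3],T[:3,:3]@np.array([d[0],-d[1],-1])
def onz(cam,u,v,z):
    o,d=ray(cam,u,v);return (o+d*(z-o[2])/d[2])
def proj(cam,P):
    m=camera_model(cam);K=np.array(m["camera_matrix"],float);T=np.array(m["T"])
    p=np.linalg.inv(T)@np.append(P,1);q=np.array([p[0],-p[1],-p[2]])
    return cv2.projectPoints(q[None],np.zeros(3),np.zeros(3),K,np.array([m["k1"],0,0,0],float))[0][0,0]
E
python3 - <<'E'
from h import *
for c in("top","side"):
    im=get_image(c);cv2.imwrite(f"pics/{c}0.png",im)
    print(c,np.round(camera_model(c)["T"],3).tolist(),camera_model(c)["camera_matrix"],camera_model(c)["k1"])
    for n in["large_weight_mid","medium_weight_mid","small_weight_mid","vial_a_mid","tray_two","tray_three","stopper","dish","dropper_bottle"]:
        print(n,[(round(r["p"],2),np.round(r["rect"]).astype(int).tolist()) for r in recognise(n,c)])
print(observe())
E
```

```text
top [[-0.012, 0.979, -0.202, 0.268], [-1.0, -0.013, -0.003, -0.053], [-0.005, 0.201, 0.979, 1.393], [0.0, 0.0, 0.0, 1.0]] [[414.52684039   0.         253.96244477]
 [  0.         414.52684039 192.77082557]
 [  0.           0.           1.        ]] -0.1052195683305845
large_weight_mid [(0.4, [257, 214, 266, 224])]
medium_weight_mid [(0.53, [257, 213, 267, 225])]
small_weight_mid []
vial_a_mid [(0.62, [285, 215, 290, 230]), (0.34, [194, 177, 219, 228])]
tray_two [(0.78, [129, 176, 161, 206]), (0.17, [196, 177, 222, 232])]
tray_three [(0.7, [196, 176, 218, 230]), (0.23, [290, 153, 310, 172])]
stopper []
dish [(0.55, [291, 153, 310, 173])]
dropper_bottle []
side [[0.998, 0.048, -0.047, 0.473], [-0.066, 0.635, -0.77, -1.146], [-0.007, 0.771, 0.637, 0.965], [0.0, 0.0, 0.0, 1.0]] [[489.06185935   0.         263.20334813]
 [  0.         489.06185935 196.38870343]
 [  0.           0.           1.        ]] -0.11685950537880264
large_weight_mid [(0.61, [279, 210, 291, 227]), (0.43, [264, 223, 270, 243])]
medium_weight_mid [(0.52, [235, 209, 240, 217]), (0.25, [247, 134, 280, 151])]
small_weig
[... 304 characters left out ...]
nts': array([ 1.10442508,  0.43449347,  0.02499305,  1.57319803, -0.01159858,
        1.133995  , -0.07508709]), 'dq': array([-7.90605389e-04, -1.49365768e-03, -1.87862547e-04, -1.39046916e-04,
       -7.81899812e-05, -2.26290838e-03,  1.08742396e-03]), 'joint_efforts': array([-3.43786405e-05, -6.67678857e+01,  9.84103270e-01, -3.14819133e+01,
       -6.05492480e-02,  3.26468144e-02,  5.27385922e-06]), 'position': array([ 0.22236011, -0.58412436,  0.22674658]), 'ee_rot': array([3.08973728e+00, 5.68155226e-01, 5.02930765e-06]), 'force': array([-0.92010705, -0.18861499, -0.28877118]), 'ft_torque': array([ 0.00953596, -0.03521026, -0.00634369]), 'gripper_force': 0.0, 'width': 1.002402490453066}
```

View pics/top0.png

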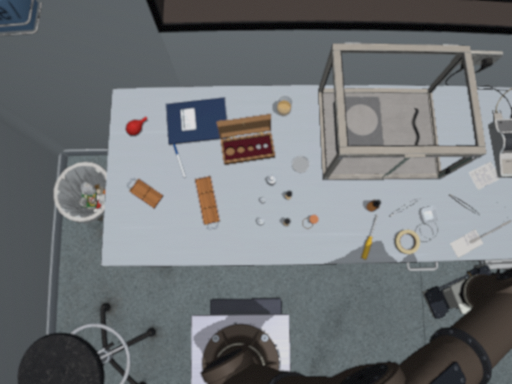

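View pics/side0.png

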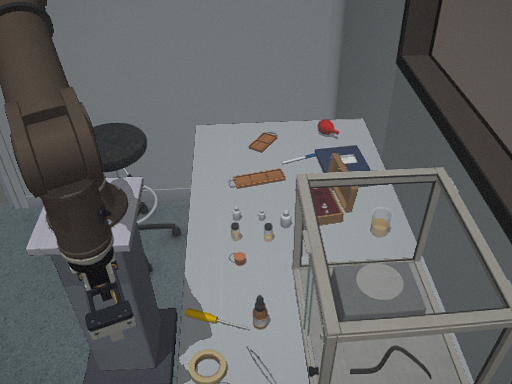

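Top view: tray_two at about (146,193) with its loop at (130,181). Tray_three is at (207,200) with its loop at (212,226). The weights are near (270,180), (262,200) and (260,222), the vials near (288,194) and (286,221), and the stopper near (313,219). The side view shows the same layout. I'll enlarge both.

```bash
python3 - <<'E'
import cv2
a=cv2.imread("pics/top0.png")[150:240,120:330];cv2.imwrite("pics/topc.png",cv2.resize(a,(798,342),interpolation=cv2.INTER_CUBIC))
a=cv2.imread("pics/side0.png")[125:275,200:320];cv2.imwrite("pics/sidec.png",cv2.resize(a,(480,600),interpolation=cv2.INTER_CUBIC))
E
```

```text
(no output)
```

View pics/topc.png

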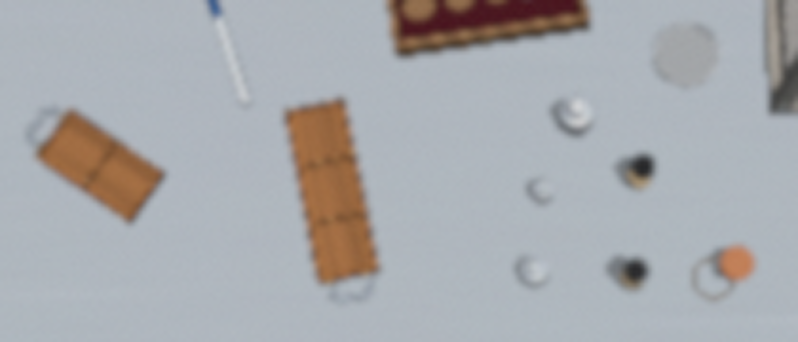

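View pics/sidec.png

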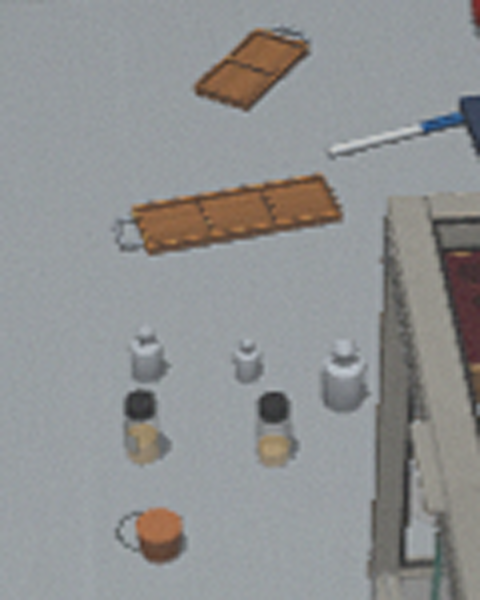

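The enlarged views show everything clearly. In the top crop the large weight is at (575,113), small at (541,189), medium at (534,269), and the vial caps at (642,167) and (633,270). The tray corners are visible, and the loops are at the upper left of tray_two and the bottom of tray_three.

```bash
python3 - <<'E'
from h import *
t=lambda x,y:(120+(x+.5)/3.8-.5,150+(y+.5)/3.8-.5)
s=lambda x,y:(200+(x+.5)/4-.5,125+(y+.5)/4-.5)
for n,p,q,z in[("L",(577,110),(345,346),.049),("M",(536,266),(146,333),.039),("S",(542,187),(246,345),.032),("VA",(642,166),(274,400),.053),("VB",(633,269),(140,395),.053)]:
    a=onz("top",*t(*p),z);b=onz("side",*s(*q),z)
    o1,d1=ray("top",*t(*p));o2,d2=ray("side",*s(*q));
    A=np.c_[d1,-d2];k=np.linalg.lstsq(A,o2-o1,rcond=None)[0];tri=(o1+d1*k[0]+o2+d2*k[1])/2
    print(n,a.round(4),b.round(4),"tri",tri.round(4))
for n,P,Q,l in[("two",[(38,152),(70,111),(164,174),(131,221)],[(306,46),(255,29),(197,88),(247,108)],None),("three",[(286,110),(343,99),(378,270),(321,282)],[(325,176),(341,215),(151,250),(134,206)],None)]:
  for c,f,R in(("top",t,P),("side",s,Q)):
    X=np.array([onz(c,*f(*p),.010)[:2] for p in R]);r=cv2.minAreaRect((X*1000).astype(np.float32))
    print(n,c,X.round(4).tolist(),X.mean(0).round(4),r)
for p in[(739,262),(686,54)]:print(onz("top",*t(*p),.015).round(3))
E
```

```text
L [ 0.5925 -0.108   0.049 ] [ 0.6001 -0.1092  0.049 ] tri [ 0.5968 -0.1078  0.0467]
M [ 0.4564 -0.0701  0.039 ] [ 0.4594 -0.073   0.039 ] tri [ 0.4581 -0.07    0.036 ]
S [ 0.5274 -0.0765  0.032 ] [ 0.5312 -0.0836  0.032 ] tri [ 0.5301 -0.0765  0.0254]
VA [ 0.5408 -0.1633  0.053 ] [ 0.5454 -0.1659  0.053 ] tri [ 0.5435 -0.1633  0.05  ]
VB [ 0.4508 -0.153   0.053 ] [ 0.4539 -0.1541  0.053 ] tri [ 0.4525 -0.153   0.0516]
two top [[0.5696, 0.3798], [0.6074, 0.352], [0.5477, 0.2632], [0.5051, 0.2918]] [0.5575 0.3217] ((558.0332641601562, 320.65545654296875), (109.09527587890625, 51.25435256958008), 53.79935073852539)
two side [[0.6124, 0.3458], [0.5684, 0.3781], [0.5113, 0.2853], [0.553, 0.251]] [0.5613 0.315 ] ((560.681884765625, 314.5308837890625), (115.95030212402344, 54.41224670410156), 57.94886779785156)
three top [[0.6054, 0.1536], [0.6149, 0.102], [0.4586, 0.0695], [0.4484, 0.12]] [0.5319 0.1113] ((532.0094604492188, 111.54872131347656), (160.90777587890625, 52.526729583740234), 11.748468399047852)
three side [[0.6107, 0.1472], [0.6185, 0.0937], [0.4653, 0.0599], [0.453, 0.1182]] [0.5369 0.1047] ((537.2548217773438, 103.42926025390625), (160.33958435058594, 59.52296829223633), 10.419122695922852)
[ 0.461 -0.25   0.015]
[ 0.652 -0.209  0.015]
```

{"api": "apply_moves", "payload": {
  "motion": [
    {"x":1.8,"y":4.8,"yaw":-2},
    {"x":3.6,"y":9.5,"yaw":-4},
    {"x":5.3,"y":14.3,"yaw":-6},
    {"x":7.1,"y":19,"yaw":-9},
    {"x":8.9,"y":23.8,"yaw":-9},
    {"x":10.7,"y":28.5,"yaw":-9},
    {"x":12.5,"y":33.3,"yaw":-9},
    {"x":14.2,"y":38,"yaw":-9},
    {"x":16,"y":42.8,"yaw":-9,"hand":0.5},
    {"x":17.8,"y":47.6,"yaw":-9,"hand":0.3}
  ],
  "newtons": 20
}}

```text
schema error: expected keys x, y, z, yaw, hand
```

{"api": "apply_moves", "payload": {
  "motion": [
    {"x":1.8,"y":4.8,"z":0,"yaw":-2,"hand":0.4},
    {"x":3.6,"y":9.5,"z":0,"yaw":-4,"hand":0.4},
    {"x":5.3,"y":14.3,"z":0,"yaw":-6,"hand":0.4},
    {"x":7.1,"y":19,"z":0,"yaw":-9,"hand":0.4},
    {"x":8.9,"y":23.8,"z":0,"yaw":-9,"hand":0.4},
    {"x":10.7,"y":28.5,"z":0,"yaw":-9,"hand":0.4},
    {"x":12.5,"y":33.3,"z":0,"yaw":-9,"hand":0.4},
    {"x":14.2,"y":38,"z":0,"yaw":-9,"hand":0.4},
    {"x":16,"y":42.8,"z":0,"yaw":-9,"hand":0.4},
    {"x":17.8,"y":47.6,"z":0,"yaw":-9,"hand":0.4}
  ],
  "newtons": 20
}}

```text
clock: 2.25
position: [0.4009, -0.1066, 0.2271]
ee_rot: [3.124, 0.323, 0.001]
force: [1.5, -0.3, -0.4]
width: 0.703
gripper_force: 0.0
```

{"api": "apply_moves", "payload": {
  "motion": [
    {"x":5,"y":0,"z":-2,"yaw":0,"hand":0.4},
    {"x":10,"y":0,"z":-4,"yaw":0,"hand":0.4},
    {"x":15,"y":0,"z":-6,"yaw":0,"hand":0.4},
    {"x":19.6,"y":0,"z":-8,"yaw":0,"hand":0.4},
    {"x":19.6,"y":0,"z":-10,"yaw":0,"hand":0.4},
    {"x":19.6,"y":0,"z":-12,"yaw":0,"hand":0.4},
    {"x":19.6,"y":0,"z":-12,"yaw":0,"hand":0.4}
  ]
}}

```text
clock: 3.12
position: [0.5952, -0.108, 0.1053]
ee_rot: [-3.124, -0.324, 0.005]
force: [-1.1, -0.4, 0.3]
width: 0.697
gripper_force: 0.0
```

```bash
python3 - <<'E'
from h import *
o=observe();print(o["position"].round(4),o["joints"].round(2))
a=get_image("side")[180:270,220:330];b=get_image("top")[150:240,215:325]
f=lambda i:cv2.resize(i,None,fx=3.6,fy=3.6,interpolation=cv2.INTER_CUBIC)
cv2.imwrite("pics/c1.png",np.hstack([f(a),f(b)]))
E
```

```text
[ 0.5952 -0.108   0.1053] [ 0.27  0.54 -0.25  1.74  0.17  0.88 -1.42]
```

View pics/c1.png

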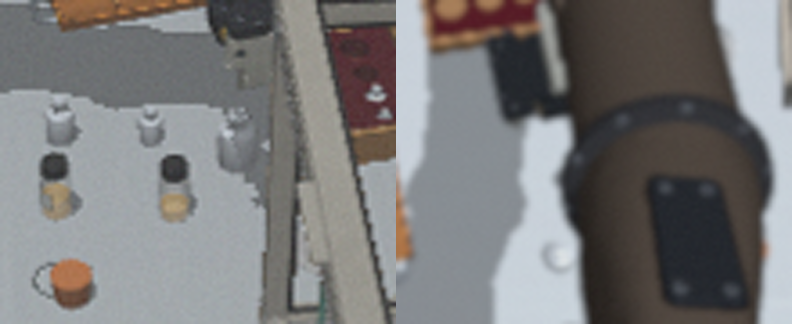

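The gripper hangs over the large weight, and the weight is clear of the wooden box. Descending now.

{"api": "apply_moves", "payload": {
  "motion": [
    {"x":0,"y":0,"z":-3,"yaw":0,"hand":0.4},
    {"x":0,"y":0,"z":-5,"yaw":0,"hand":0.4},
    {"x":0,"y":0,"z":-7,"yaw":0,"hand":0.4},
    {"x":0,"y":0,"z":-8.5,"yaw":0,"hand":0.4},
    {"x":0,"y":0,"z":-9.2,"yaw":0,"hand":0.4},
    {"x":0,"y":0,"z":-9.2,"yaw":0,"hand":0.4},
    {"x":0,"y":0,"z":-9.2,"yaw":0,"hand":-0.2},
    {"x":0,"y":0,"z":-9.2,"yaw":0,"hand":-0.4},
    {"x":0,"y":0,"z":-9.2,"yaw":0,"hand":-0.6},
    {"x":0,"y":0,"z":-9.2,"yaw":0,"hand":-0.6}
  ]
}}

```text
clock: 4.47
position: [0.5965, -0.1084, 0.015]
ee_rot: [3.124, 0.324, 0.001]
force: [0.0, -0.5, 1.0]
width: 0.321
gripper_force: 20.0
```

{"api": "apply_moves", "payload": {
  "motion": [
    {"x":0,"y":0,"z":2,"yaw":0,"hand":-0.6},
    {"x":0,"y":0,"z":5,"yaw":0,"hand":-0.6},
    {"x":-2,"y":0,"z":9,"yaw":0,"hand":-0.6},
    {"x":-5,"y":2,"z":12,"yaw":0,"hand":-0.6},
    {"x":-5,"y":6,"z":12,"yaw":5,"hand":-0.6},
    {"x":-5,"y":11,"z":12,"yaw":12,"hand":-0.6},
    {"x":-5,"y":16,"z":12,"yaw":20,"hand":-0.6},
    {"x":-5,"y":21,"z":12,"yaw":28,"hand":-0.6},
    {"x":-4,"y":26,"z":12,"yaw":36,"hand":-0.6},
    {"x":-3,"y":31,"z":12,"yaw":44,"hand":-0.6}
  ]
}}

```text
clock: 5.72
position: [0.5662, 0.2031, 0.1345]
ee_rot: [2.772, 1.477, -0.001]
force: [1.0, -0.7, -2.8]
width: 0.323
gripper_force: 20.0
```

{"api": "apply_moves", "payload": {
  "motion": [
    {"x":0,"y":5,"z":0,"yaw":0,"hand":-0.6},
    {"x":0.5,"y":10,"z":0,"yaw":0,"hand":-0.6},
    {"x":0.8,"y":13,"z":0,"yaw":0,"hand":-0.6},
    {"x":0.8,"y":13.9,"z":0,"yaw":0,"hand":-0.6},
    {"x":0.8,"y":13.9,"z":0,"yaw":0,"hand":-0.6},
    {"x":0.8,"y":13.9,"z":-4,"yaw":0,"hand":-0.6},
    {"x":0.8,"y":13.9,"z":-7,"yaw":0,"hand":-0.6},
    {"x":0.8,"y":13.9,"z":-9,"yaw":0,"hand":-0.6},
    {"x":0.8,"y":13.9,"z":-9.5,"yaw":0,"hand":-0.6},
    {"x":0.8,"y":13.9,"z":-9.5,"yaw":0,"hand":-0.6}
  ]
}}

```text
clock: 6.98
position: [0.5748, 0.3408, 0.0403]
ee_rot: [2.776, 1.47, 0.001]
force: [0.3, -0.0, -2.3]
width: 0.324
gripper_force: 20.0
```

```bash
cat >> h.py <<'E'
def duo(name,sx,sy,tx,ty,w=110,h=90,k=3.6):
    a=get_image("side")[sy:sy+h,sx:sx+w];b=get_image("top")[ty:ty+h,tx:tx+w]
    f=lambda i:cv2.resize(i,None,fx=k,fy=k,interpolation=cv2.INTER_CUBIC)
    cv2.imwrite(f"pics/{name}.png",np.hstack([f(a),f(b)]))
E
python3 - <<'E'
from h import *
o=observe();print(o["position"].round(4),o["joints"].round(2),o["ee_rot"])
duo("c2",215,95,100,150)
E
```

```text
[0.5748 0.3408 0.0403] [-0.34  0.73 -0.44  1.61  0.38  0.88 -1.52] [2.77625038e+00 1.47031194e+00 1.09977094e-03]
```

View pics/c2.png

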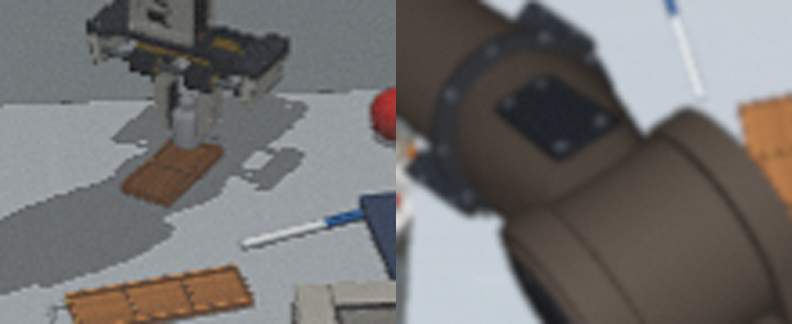

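The weight hangs over the pocket by tray_two's loop. Lowering and releasing.

{"api": "apply_moves", "payload": {
  "motion": [
    {"x":0,"y":0,"z":-1,"yaw":0,"hand":-0.6},
    {"x":0,"y":0,"z":-1.7,"yaw":0,"hand":-0.6},
    {"x":0,"y":0,"z":-2,"yaw":0,"hand":-0.6},
    {"x":0,"y":0,"z":-2,"yaw":0,"hand":-0.6},
    {"x":0,"y":0,"z":-2,"yaw":0,"hand":-0.6}
  ]
}}

```text
clock: 7.7
position: [0.5745, 0.341, 0.0198]
ee_rot: [-2.776, -1.471, -0.0]
force: [0.5, 0.6, -3.0]
width: 0.323
gripper_force: 20.0
```

{"api": "apply_moves", "payload": {
  "motion": [
    {"x":0,"y":0,"z":0,"yaw":0,"hand":-0.2},
    {"x":0,"y":0,"z":0,"yaw":0,"hand":0},
    {"x":0,"y":0,"z":0,"yaw":0,"hand":0.2},
    {"x":0,"y":0,"z":0,"yaw":0,"hand":0.3},
    {"x":0,"y":0,"z":2,"yaw":0,"hand":0.3},
    {"x":0,"y":0,"z":5,"yaw":0,"hand":0.3},
    {"x":0,"y":0,"z":9,"yaw":0,"hand":0.3},
    {"x":0,"y":-5,"z":13,"yaw":0,"hand":0.3},
    {"x":0,"y":-10,"z":13,"yaw":0,"hand":0.3}
  ]
}}

```text
clock: 8.82
position: [0.5761, 0.2421, 0.1548]
ee_rot: [2.775, 1.474, 0.012]
force: [1.9, -0.3, -0.5]
width: 0.652
gripper_force: 0.0
```

{"api": "apply_moves", "payload": {
  "motion": [
    {"x":0,"y":-5,"z":0,"yaw":0,"hand":0.3},
    {"x":-1,"y":-10,"z":0,"yaw":0,"hand":0.3},
    {"x":-2,"y":-15,"z":0,"yaw":0,"hand":0.3},
    {"x":-3.1,"y":-20,"z":0,"yaw":0,"hand":0.3},
    {"x":-3.1,"y":-25,"z":0,"yaw":0,"hand":0.3},
    {"x":-3.1,"y":-30,"z":0,"yaw":0,"hand":0.3},
    {"x":-3.1,"y":-35,"z":0,"yaw":0,"hand":0.3},
    {"x":-3.1,"y":-39,"z":-2,"yaw":0,"hand":0.3},
    {"x":-3.1,"y":-40.5,"z":-4,"yaw":0,"hand":0.3},
    {"x":-3.1,"y":-40.5,"z":-4,"yaw":0,"hand":0.3}
  ],
  "newtons": 12
}}

```text
clock: 10.07
position: [0.5424, -0.1642, 0.1088]
ee_rot: [-2.775, -1.468, 0.003]
force: [-0.1, 0.4, 0.1]
width: 0.651
gripper_force: 0.0
```

```bash
python3 - <<'E'
from h import *
o=observe();print(o["position"].round(4),o["joints"].round(2),o["ee_rot"])
a=get_image("side");b=get_image("side")
f=lambda i:cv2.resize(i,None,fx=3.6,fy=3.6,interpolation=cv2.INTER_CUBIC)
t=get_image("top")
cv2.imwrite("pics/c3.png",np.vstack([np.hstack([f(a[180:260,215:325]),f(a[110:190,215:325])]),np.hstack([f(t[150:230,105:215]),f(t[160:240,215:325])])]))
E
```

```text
[ 0.5424 -0.1642  0.1088] [ 0.52  0.51 -0.45  1.82  0.28  0.87 -0.65] [-2.77533704e+00 -1.46844184e+00  2.57979207e-03]
```

View pics/c3.png

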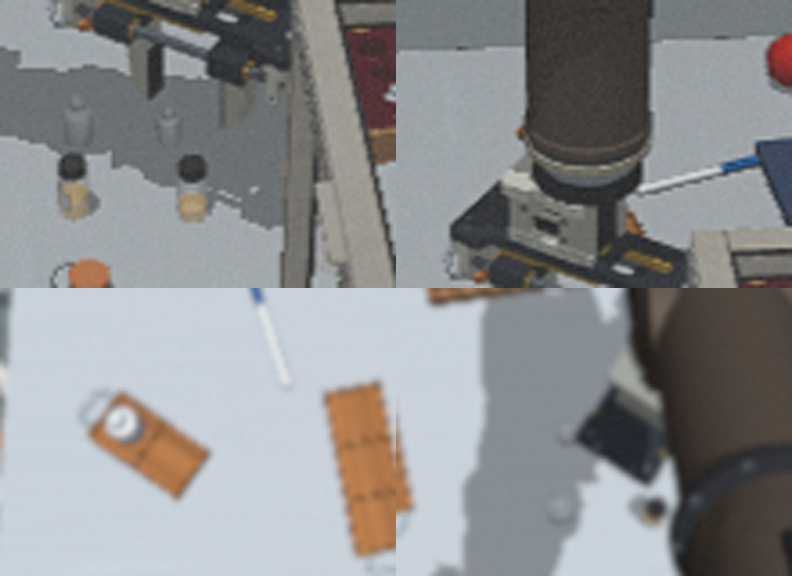

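The large weight is upright in the pocket by the loop, and the gripper is above vial A. Descending to grip it.

{"api": "apply_moves", "payload": {
  "motion": [
    {"x":0,"y":0,"z":-3,"yaw":0,"hand":0.3},
    {"x":0,"y":0,"z":-5,"yaw":0,"hand":0.3},
    {"x":0,"y":0,"z":-7,"yaw":0,"hand":0.3},
    {"x":0,"y":0,"z":-9,"yaw":0,"hand":0.3},
    {"x":0,"y":0,"z":-9.7,"yaw":0,"hand":0.3},
    {"x":0,"y":0,"z":-9.7,"yaw":0,"hand":0},
    {"x":0,"y":0,"z":-9.7,"yaw":0,"hand":-0.3},
    {"x":0,"y":0,"z":-9.7,"yaw":0,"hand":-0.5},
    {"x":0,"y":0,"z":-9.7,"yaw":0,"hand":-0.7},
    {"x":0,"y":0,"z":-9.7,"yaw":0,"hand":-0.7}
  ]
}}

```text
clock: 11.48
position: [0.5436, -0.1642, 0.0131]
ee_rot: [2.776, 1.471, 0.001]
force: [-0.4, -0.6, 3.7]
width: 0.269
gripper_force: 12.0
```

{"api": "apply_moves", "payload": {
  "motion": [
    {"x":0,"y":0,"z":2,"yaw":0,"hand":-0.7},
    {"x":0,"y":0,"z":5,"yaw":0,"hand":-0.7},
    {"x":0,"y":0,"z":9,"yaw":0,"hand":-0.7},
    {"x":0,"y":3,"z":12,"yaw":0,"hand":-0.7},
    {"x":0,"y":8,"z":12,"yaw":0,"hand":-0.7},
    {"x":0,"y":13,"z":12,"yaw":0,"hand":-0.7},
    {"x":0,"y":18,"z":12,"yaw":0,"hand":-0.7},
    {"x":0,"y":23,"z":12,"yaw":0,"hand":-0.7},
    {"x":0,"y":28,"z":12,"yaw":0,"hand":-0.7},
    {"x":0,"y":33,"z":12,"yaw":0,"hand":-0.7}
  ]
}}

```text
clock: 12.72
position: [0.5432, 0.1673, 0.1328]
ee_rot: [2.776, 1.47, -0.0]
force: [0.9, -0.7, -0.3]
width: 0.271
gripper_force: 12.0
```

{"api": "apply_moves", "payload": {
  "motion": [
    {"x":0,"y":5,"z":0,"yaw":0,"hand":-0.7},
    {"x":0,"y":10,"z":0,"yaw":0,"hand":-0.7},
    {"x":0,"y":13,"z":0,"yaw":0,"hand":-0.7},
    {"x":0,"y":13,"z":0,"yaw":0,"hand":-0.7},
    {"x":0,"y":13,"z":-4,"yaw":0,"hand":-0.7},
    {"x":0,"y":13,"z":-8,"yaw":0,"hand":-0.7},
    {"x":0,"y":13,"z":-10.5,"yaw":0,"hand":-0.7},
    {"x":0,"y":13,"z":-11.5,"yaw":0,"hand":-0.7},
    {"x":0,"y":13,"z":-11.5,"yaw":0,"hand":-0.7},
    {"x":0,"y":13,"z":-11.5,"yaw":0,"hand":-0.7}
  ]
}}

```text
clock: 13.98
position: [0.544, 0.2959, 0.0186]
ee_rot: [2.776, 1.47, 0.002]
force: [0.6, 0.4, -0.5]
width: 0.268
gripper_force: 12.0
```

{"api": "apply_moves", "payload": {
  "motion": [
    {"x":0,"y":0,"z":0,"yaw":0,"hand":-0.7},
    {"x":0,"y":0,"z":0,"yaw":0,"hand":-0.3},
    {"x":0,"y":0,"z":0,"yaw":0,"hand":0},
    {"x":0,"y":0,"z":0,"yaw":0,"hand":0.2},
    {"x":0,"y":0,"z":0,"yaw":0,"hand":0.3},
    {"x":0,"y":0,"z":2,"yaw":0,"hand":0.3},
    {"x":0,"y":0,"z":5,"yaw":0,"hand":0.3},
    {"x":0,"y":0,"z":9,"yaw":0,"hand":0.3},
    {"x":-1.5,"y":-5,"z":13,"yaw":0,"hand":0.3},
    {"x":-3,"y":-10,"z":13,"yaw":-4,"hand":0.3}
  ],
  "newtons": 20
}}

```text
clock: 15.22
position: [0.5147, 0.1969, 0.152]
ee_rot: [-2.825, -1.374, -0.011]
force: [0.7, -1.0, -0.1]
width: 0.645
gripper_force: 0.0
```

{"api": "apply_moves", "payload": {
  "motion": [
    {"x":-2,"y":-5,"z":0,"yaw":-8,"hand":0.3},
    {"x":-4,"y":-10,"z":0,"yaw":-16,"hand":0.3},
    {"x":-5.5,"y":-15,"z":0,"yaw":-24,"hand":0.3},
    {"x":-5.5,"y":-20,"z":0,"yaw":-32,"hand":0.3},
    {"x":-5.5,"y":-24,"z":0,"yaw":-40,"hand":0.3},
    {"x":-5.5,"y":-26.7,"z":-2,"yaw":-40,"hand":0.3},
    {"x":-5.5,"y":-26.7,"z":-4,"yaw":-40,"hand":0.3},
    {"x":-5.5,"y":-26.7,"z":-4,"yaw":-40,"hand":0.3}
  ]
}}

```text
clock: 16.23
position: [0.4578, -0.071, 0.1079]
ee_rot: [-3.124, -0.324, 0.002]
force: [0.4, 0.4, 0.8]
width: 0.65
gripper_force: 0.0
```

```bash
python3 - <<'E'
from h import *
o=observe();print(o["position"].round(4),o["joints"].round(2),o["ee_rot"])
a=get_image("side");b=get_image("side")
f=lambda i:cv2.resize(i,None,fx=3.6,fy=3.6,interpolation=cv2.INTER_CUBIC)
t=get_image("top")
cv2.imwrite("pics/c4.png",np.vstack([np.hstack([f(a[180:260,215:325]),f(a[110:190,215:325])]),np.hstack([f(t[150:230,105:215]),f(t[160:240,215:325])])]))
E
```

```text
[ 0.4578 -0.071   0.1079] [ 0.27  0.35 -0.29  2.08  0.15  0.74 -1.48] [-3.12439412e+00 -3.23777617e-01  1.85319847e-03]
```

View pics/c4.png

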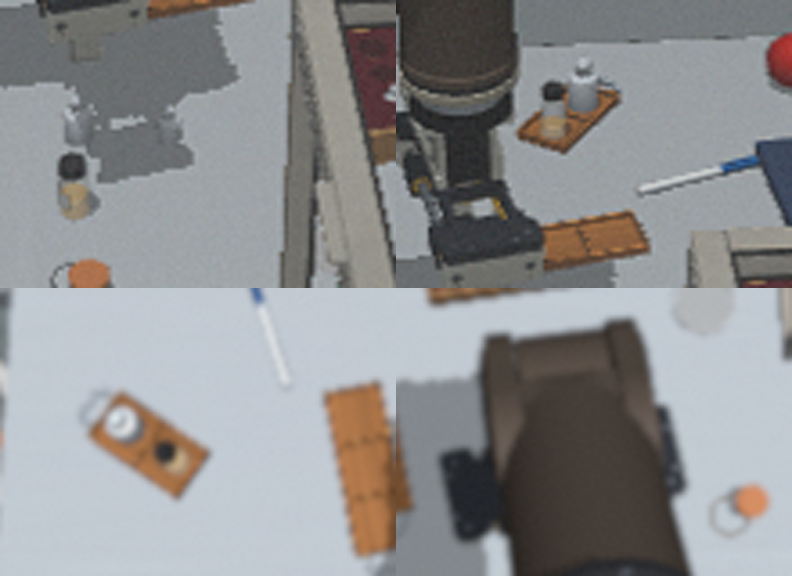

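Tray_two is complete, with both things upright. The gripper is now above the medium weight.

{"api": "apply_moves", "payload": {
  "motion": [
    {"x":0,"y":0,"z":-3,"yaw":0,"hand":0.3},
    {"x":0,"y":0,"z":-5,"yaw":0,"hand":0.3},
    {"x":0,"y":0,"z":-7,"yaw":0,"hand":0.3},
    {"x":0,"y":0,"z":-9,"yaw":0,"hand":0.3},
    {"x":0,"y":0,"z":-9.7,"yaw":0,"hand":0.3},
    {"x":0,"y":0,"z":-9.7,"yaw":0,"hand":0},
    {"x":0,"y":0,"z":-9.7,"yaw":0,"hand":-0.3},
    {"x":0,"y":0,"z":-9.7,"yaw":0,"hand":-0.5},
    {"x":0,"y":0,"z":-9.7,"yaw":0,"hand":-0.7},
    {"x":0,"y":0,"z":-9.7,"yaw":0,"hand":-0.7}
  ]
}}

```text
clock: 17.62
position: [0.4586, -0.0712, 0.0111]
ee_rot: [3.125, 0.324, 0.001]
force: [-1.3, 0.6, 4.4]
width: 0.248
gripper_force: 20.0
```

{"api": "apply_moves", "payload": {
  "motion": [
    {"x":0,"y":0,"z":2,"yaw":0,"hand":-0.7},
    {"x":0,"y":0,"z":5,"yaw":0,"hand":-0.7},
    {"x":0,"y":2,"z":8,"yaw":0,"hand":-0.7},
    {"x":1,"y":7,"z":9,"yaw":0,"hand":-0.7},
    {"x":2,"y":12,"z":9,"yaw":0,"hand":-0.7},
    {"x":2.4,"y":16,"z":8,"yaw":0,"hand":-0.7},
    {"x":2.4,"y":16.8,"z":6,"yaw":0,"hand":-0.7},
    {"x":2.4,"y":16.8,"z":4,"yaw":0,"hand":-0.7},
    {"x":2.4,"y":16.8,"z":3,"yaw":0,"hand":-0.7},
    {"x":2.4,"y":16.8,"z":3,"yaw":0,"hand":-0.7}
  ]
}}

```text
clock: 18.88
position: [0.4819, 0.0965, 0.0403]
ee_rot: [3.125, 0.324, -0.002]
force: [0.3, 0.4, -1.0]
width: 0.248
gripper_force: 20.0
```

```bash
python3 - <<'E'
from h import *
duo("c5",215,150,170,150)
E
```

```text
(no output)
```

View pics/c5.png

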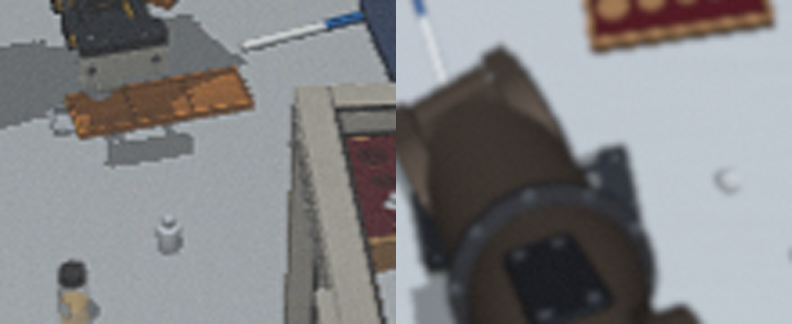

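The held medium weight is over the pocket by tray_three's loop. Lowering and releasing.

{"api": "apply_moves", "payload": {
  "motion": [
    {"x":0,"y":0,"z":-1.5,"yaw":0,"hand":-0.7},
    {"x":0,"y":0,"z":-2.3,"yaw":0,"hand":-0.7},
    {"x":0,"y":0,"z":-2.5,"yaw":0,"hand":-0.7},
    {"x":0,"y":0,"z":-2.5,"yaw":0,"hand":-0.7},
    {"x":0,"y":0,"z":-2.5,"yaw":0,"hand":-0.7},
    {"x":0,"y":0,"z":-2.5,"yaw":0,"hand":-0.3},
    {"x":0,"y":0,"z":-2.5,"yaw":0,"hand":0},
    {"x":0,"y":0,"z":-2.5,"yaw":0,"hand":0.2},
    {"x":0,"y":0,"z":-2.5,"yaw":0,"hand":0.3}
  ]
}}

```text
clock: 20.1
position: [0.4824, 0.0969, 0.0158]
ee_rot: [-3.125, -0.324, -0.0]
force: [0.1, 0.3, 0.1]
width: 0.619
gripper_force: 0.0
```

{"api": "apply_moves", "payload": {
  "motion": [
    {"x":0,"y":0,"z":2,"yaw":0,"hand":0.3},
    {"x":0,"y":0,"z":5,"yaw":0,"hand":0.3},
    {"x":0,"y":0,"z":9,"yaw":0,"hand":0.3},
    {"x":1,"y":-5,"z":9,"yaw":0,"hand":0.3},
    {"x":3,"y":-10,"z":9,"yaw":0,"hand":0.3},
    {"x":4.7,"y":-14,"z":9,"yaw":0,"hand":0.3},
    {"x":4.7,"y":-17.6,"z":8,"yaw":0,"hand":0.3},
    {"x":4.7,"y":-17.6,"z":8,"yaw":0,"hand":0.3}
  ]
}}

```text
clock: 21.1
position: [0.5285, -0.0829, 0.0949]
ee_rot: [3.124, 0.315, -0.003]
force: [-0.3, 0.2, 0.5]
width: 0.645
gripper_force: 0.0
```

```bash
python3 - <<'E'
from h import *
duo("c6",215,150,170,150)
E
```

```text
(no output)
```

View pics/c6.png

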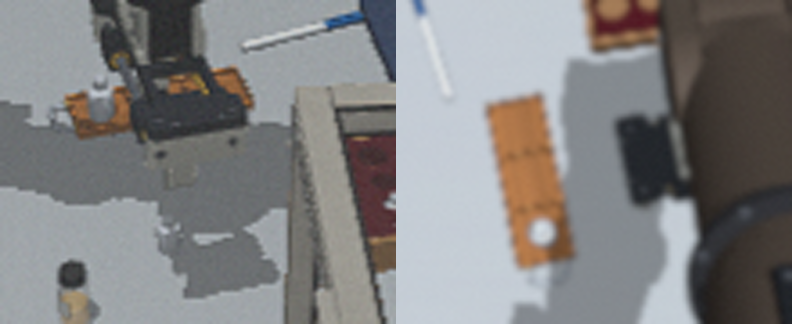

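The medium weight is upright in its pocket. The gripper is now above the small weight.

{"api": "apply_moves", "payload": {
  "motion": [
    {"x":0,"y":0,"z":-3,"yaw":0,"hand":0.3},
    {"x":0,"y":0,"z":-5,"yaw":0,"hand":0.3},
    {"x":0,"y":0,"z":-7,"yaw":0,"hand":0.3},
    {"x":0,"y":0,"z":-8.3,"yaw":0,"hand":0.3},
    {"x":0,"y":0,"z":-8.6,"yaw":0,"hand":0.3},
    {"x":0,"y":0,"z":-8.6,"yaw":0,"hand":0},
    {"x":0,"y":0,"z":-8.6,"yaw":0,"hand":-0.3},
    {"x":0,"y":0,"z":-8.6,"yaw":0,"hand":-0.6},
    {"x":0,"y":0,"z":-8.6,"yaw":0,"hand":-0.8},
    {"x":0,"y":0,"z":-8.6,"yaw":0,"hand":-0.8}
  ]
}}

```text
clock: 22.45
position: [0.5295, -0.0792, 0.0099]
ee_rot: [3.125, 0.324, 0.001]
force: [-0.2, 0.6, 2.4]
width: 0.195
gripper_force: 20.0
```

{"api": "apply_moves", "payload": {
  "motion": [
    {"x":0,"y":0,"z":2,"yaw":0,"hand":-0.8},
    {"x":0,"y":0,"z":5,"yaw":0,"hand":-0.8},
    {"x":0,"y":2,"z":9,"yaw":0,"hand":-0.8},
    {"x":0.5,"y":7,"z":10,"yaw":0,"hand":-0.8},
    {"x":0.5,"y":12,"z":10,"yaw":0,"hand":-0.8},
    {"x":0.5,"y":17,"z":10,"yaw":0,"hand":-0.8},
    {"x":0.5,"y":18.7,"z":8,"yaw":0,"hand":-0.8},
    {"x":0.5,"y":18.7,"z":4,"yaw":0,"hand":-0.8},
    {"x":0.5,"y":18.7,"z":2,"yaw":0,"hand":-0.8},
    {"x":0.5,"y":18.7,"z":2,"yaw":0,"hand":-0.8}
  ]
}}

```text
clock: 23.7
position: [0.533, 0.1076, 0.0284]
ee_rot: [3.124, 0.324, -0.005]
force: [0.1, 0.4, 0.7]
width: 0.192
gripper_force: 20.0
```

{"api": "apply_moves", "payload": {
  "motion": [
    {"x":0,"y":0,"z":-1,"yaw":0,"hand":-0.8},
    {"x":0,"y":0,"z":-1.5,"yaw":0,"hand":-0.8},
    {"x":0,"y":0,"z":-1.5,"yaw":0,"hand":-0.8},
    {"x":0,"y":0,"z":-1.5,"yaw":0,"hand":-0.8},
    {"x":0,"y":0,"z":-1.5,"yaw":0,"hand":-0.4},
    {"x":0,"y":0,"z":-1.5,"yaw":0,"hand":0},
    {"x":0,"y":0,"z":-1.5,"yaw":0,"hand":0.2},
    {"x":0,"y":0,"z":-1.5,"yaw":0,"hand":0.3},
    {"x":0,"y":0,"z":-1.5,"yaw":0,"hand":0.3}
  ]
}}

```text
clock: 24.82
position: [0.5344, 0.1079, 0.0148]
ee_rot: [3.125, 0.324, 0.0]
force: [0.1, 0.8, 0.8]
width: 0.638
gripper_force: 0.0
```

{"api": "apply_moves", "payload": {
  "motion": [
    {"x":0,"y":0,"z":2,"yaw":0,"hand":0.3},
    {"x":0,"y":0,"z":5,"yaw":0,"hand":0.3},
    {"x":0,"y":0,"z":9,"yaw":0,"hand":0.3},
    {"x":-1,"y":-5,"z":10,"yaw":0,"hand":0.3},
    {"x":-3,"y":-10,"z":10,"yaw":0,"hand":0.3},
    {"x":-5,"y":-15,"z":10,"yaw":0,"hand":0.3},
    {"x":-7,"y":-20,"z":10,"yaw":0,"hand":0.3},
    {"x":-8.2,"y":-24,"z":10,"yaw":0,"hand":0.3},
    {"x":-8.2,"y":-26.1,"z":9,"yaw":0,"hand":0.3},
    {"x":-8.2,"y":-26.1,"z":9,"yaw":0,"hand":0.3}
  ],
  "newtons": 12
}}

```text
clock: 26.08
position: [0.4516, -0.1546, 0.1043]
ee_rot: [3.125, 0.319, -0.002]
force: [0.1, 0.1, 0.2]
width: 0.652
gripper_force: 0.0
```

```bash
python3 - <<'E'
from h import *
duo("c7",215,160,170,150)
E
```

```text
(no output)
```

View pics/c7.png

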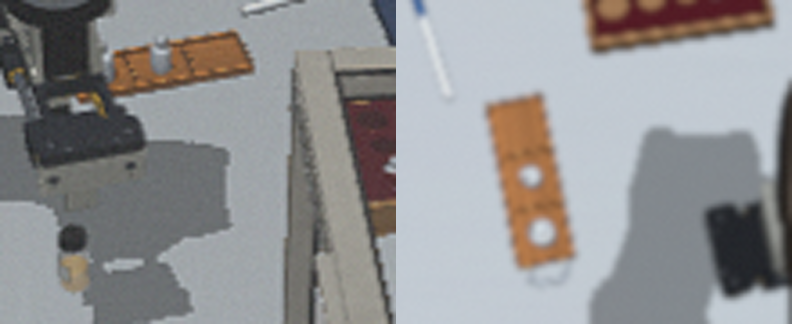

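The small weight stands upright in the middle pocket, and the gripper is above vial B.

{"api": "apply_moves", "payload": {
  "motion": [
    {"x":0,"y":0,"z":-3,"yaw":0,"hand":0.3},
    {"x":0,"y":0,"z":-5,"yaw":0,"hand":0.3},
    {"x":0,"y":0,"z":-7,"yaw":0,"hand":0.3},
    {"x":0,"y":0,"z":-8.5,"yaw":0,"hand":0.3},
    {"x":0,"y":0,"z":-9.2,"yaw":0,"hand":0.3},
    {"x":0,"y":0,"z":-9.2,"yaw":0,"hand":0},
    {"x":0,"y":0,"z":-9.2,"yaw":0,"hand":-0.3},
    {"x":0,"y":0,"z":-9.2,"yaw":0,"hand":-0.5},
    {"x":0,"y":0,"z":-9.2,"yaw":0,"hand":-0.7},
    {"x":0,"y":0,"z":-9.2,"yaw":0,"hand":-0.7}
  ]
}}

```text
clock: 27.42
position: [0.4526, -0.1533, 0.0131]
ee_rot: [3.125, 0.324, 0.001]
force: [-0.5, -0.5, 4.3]
width: 0.268
gripper_force: 12.0
```

{"api": "apply_moves", "payload": {
  "motion": [
    {"x":0,"y":0,"z":2,"yaw":0,"hand":-0.7},
    {"x":0,"y":0,"z":5,"yaw":0,"hand":-0.7},
    {"x":0,"y":0,"z":9,"yaw":0,"hand":-0.7},
    {"x":1,"y":3,"z":12,"yaw":0,"hand":-0.7},
    {"x":3,"y":8,"z":13,"yaw":0,"hand":-0.7},
    {"x":5,"y":12,"z":13,"yaw":0,"hand":-0.7},
    {"x":7.5,"y":16,"z":13,"yaw":0,"hand":-0.7},
    {"x":10,"y":20,"z":13,"yaw":0,"hand":-0.7},
    {"x":12,"y":24,"z":13,"yaw":0,"hand":-0.7},
    {"x":13.4,"y":27.2,"z":13,"yaw":0,"hand":-0.7}
  ]
}}

```text
clock: 28.68
position: [0.5868, 0.1208, 0.1425]
ee_rot: [-3.124, -0.325, 0.0]
force: [0.1, 0.5, 0.5]
width: 0.272
gripper_force: 12.0
```

{"api": "apply_moves", "payload": {
  "motion": [
    {"x":0,"y":0,"z":0,"yaw":0,"hand":-0.7},
    {"x":0,"y":0,"z":0,"yaw":0,"hand":-0.7},
    {"x":0,"y":0,"z":-4,"yaw":0,"hand":-0.7},
    {"x":0,"y":0,"z":-8,"yaw":0,"hand":-0.7},
    {"x":0,"y":0,"z":-11,"yaw":0,"hand":-0.7},
    {"x":0,"y":0,"z":-12,"yaw":0,"hand":-0.7},
    {"x":0,"y":0,"z":-12.5,"yaw":0,"hand":-0.7},
    {"x":0,"y":0,"z":-12.5,"yaw":0,"hand":-0.7},
    {"x":0,"y":0,"z":-12.5,"yaw":0,"hand":-0.7}
  ]
}}

```text
clock: 29.8
position: [0.5871, 0.119, 0.0188]
ee_rot: [-3.125, -0.324, -0.003]
force: [0.7, -0.2, -0.2]
width: 0.268
gripper_force: 12.0
```

{"api": "apply_moves", "payload": {
  "motion": [
    {"x":0,"y":0,"z":0,"yaw":0,"hand":-0.3},
    {"x":0,"y":0,"z":0,"yaw":0,"hand":0},
    {"x":0,"y":0,"z":0,"yaw":0,"hand":0.2},
    {"x":0,"y":0,"z":0,"yaw":0,"hand":0.3},
    {"x":0,"y":0,"z":2,"yaw":0,"hand":0.3},
    {"x":0,"y":0,"z":5,"yaw":0,"hand":0.3},
    {"x":0,"y":0,"z":9,"yaw":0,"hand":0.3},
    {"x":-2,"y":-5,"z":13,"yaw":0,"hand":0.3},
    {"x":-4,"y":-10,"z":13,"yaw":0,"hand":0.3},
    {"x":-6,"y":-15,"z":13,"yaw":0,"hand":0.3}
  ]
}}

```text
clock: 31.05
position: [0.526, -0.0328, 0.1485]
ee_rot: [3.124, 0.324, 0.002]
force: [1.4, -1.1, -0.1]
width: 0.649
gripper_force: 0.0
```

{"api": "apply_moves", "payload": {
  "motion": [
    {"x":-2,"y":-5,"z":0,"yaw":0,"hand":0.3},
    {"x":-4,"y":-10,"z":0,"yaw":0,"hand":0.3},
    {"x":-6,"y":-15,"z":0,"yaw":0,"hand":0.3},
    {"x":-6,"y":-15,"z":0,"yaw":0,"hand":0.3},
    {"x":-6,"y":-15,"z":0,"yaw":0,"hand":0.3}
  ]
}}

```text
clock: 31.68
position: [0.4665, -0.1807, 0.1478]
ee_rot: [-3.125, -0.323, -0.001]
force: [-0.3, 1.2, -0.0]
width: 0.648
gripper_force: 0.0
```

```bash
python3 - <<'E'
from h import *
a=get_image("side");t=get_image("top")
f=lambda i:cv2.resize(i,None,fx=3.3,fy=3.3,interpolation=cv2.INTER_CUBIC)
cv2.imwrite("pics/c8.png",np.hstack([f(a[120:280,200:320]),f(t[110:270,110:230])]))
E
```

```text
(no output)
```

View pics/c8.png

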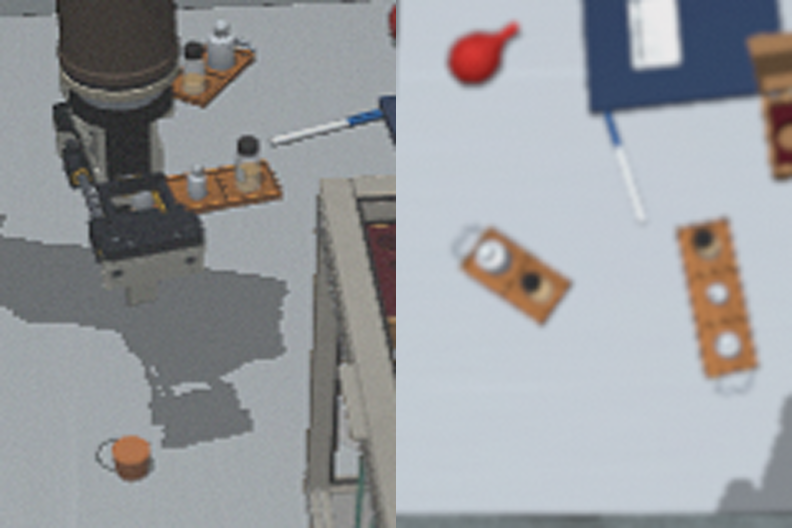

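All five things stand upright in the right pockets, and the stopper has not moved. Handing in.

```bash
python3 -c "
from cell import *
print(sign_off())"
```

```text
the job is handed in; nothing more can be done
None
```

Both kits are made up as asked and handed in at about 32 s of robot time; the last pictures show all five things upright in their pockets, nothing tipped, and the stopper, dish and dropper bottle were never touched.

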